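# Pack the sealed tasting samples

## Robot

A 6-joint arm with a two-finger parallel gripper is mounted at the origin on the work surface. World frame = base frame: x ahead of the robot, y to its left, z up, the work surface at z = 0. Lengths are in mm, angles in rad, forces in N, time in s.
With the tool pointing down it reaches from about 300 to 775 mm from the base axis. Payload 14.6 kg.
Tool frame: the origin (TCP) lies midway between the tips of the shut fingers; the grasp point (between the pads) lies 19 mm behind it; z points along the fingers, y is the line along which they close (so a half turn about z gives the same grasp; the last joint's range is limited). The gripper opens to 94 mm and grips with 3 to 60 N. Pads are 16 mm wide; open, the fingers measure 119 mm over their backs; the gripper's body (75 mm by 177 mm) begins 78 mm behind the grasp point.
Start: joints at [-1.38, 0.3, 1.521, -0, 1.321, -0.067], TCP at [140.218, -531.816, 205.446] pointing down, gripper open.
Joint ranges: [-3.03, 3.03], [-0.79, 2.21], [0.23, 2.52], [-1.04, 4.18], [0, 3.07], [-2.55, 2.55]. Speed limits (rad/s): [2.22, 2.22, 2.57, 3.14, 3.14, 3.14].

## Interface

Orientations are given as [roll, pitch, yaw] about the fixed x, y, z axes, in that order (R = Rz(yaw) Ry(pitch) Rx(roll)).
In Python, from cell import manip, camera gives the robot as it stands.
- The arm moves only by the tool move_arm, never from a script. Its arguments are lists of equal length, an entry for each row: "dp": the shift along the world's x, y, z in mm, a list of three; "rotation": the turn, a rotation vector about the world's x, y, z in rad, a list of three; "hand": the opening, from 0 (shut) to 1 (fully open). A call has 1 to 10 rows; each row shifts and turns the commanded pose from where the row before left it; what a row does not reach is not made up. A row lasts 1/8 s, in which the tool goes at most 62.5 mm and 10.7 degrees, less where a joint would pass 70% of its speed; a pose out of reach is approached as far as the arm can. A call with a gripper value outside its range is refused whole. The fingers move at their own pace and stop on an object; "newtons" is the grip in N (left out, the last holds). Time passes only in rows, so rows that do not move let the fingers close. It gives the time, the measured TCP pose, the force, the opening and the grip force at its end, in the units of the state.
- manip.read_state(): the state, without advancing time (a new reading comes with each control period).
- camera(name): name is "scene" or "top" or "wrist"; returns a dict with "image" (420x560x3 uint8, red, green, blue), "fx", "fy", "cx", "cy" (pixels), "R" (3x3) and "t" (3): a world point X has camera coordinates R X + t; the wrist camera has in their place "mount" (4x4, takes a point from camera to tool coordinates, whose origin is the TCP and whose axes are the flange's). Camera axes: x right, y down, z forward; pixel columns grow to the right and rows downward; lengths in mm; the calibration is good to about 2 mm. The wrist camera is an equidistant fisheye: a pixel r from the principal point sees the ray r / f radians off the axis. A picture is of the moment at which its call begins: read the wrist's pose just before it. There is no depth.
- manip.sign_off(): hands the job in; it is judged then, once.
The state is a dict: "clock": time; "joints": joint angles; "qd": joint speeds; "effort": joint torques, N m; "eef_pos": TCP position; "eef_rot": TCP orientation; "wrist_force": force on the tool from outside, world axes, zero at the start; "moment": the same for the moment, N m; "finger_gap": finger opening in mm; "finger_force": force on a finger pad.
Only numpy, scipy, OpenCV 4.12 (cv2) and the standard library are available. Lean on these libraries where they do the work, as an engineer would, in place of code of your own. Each camera call takes 0.05 s, during which the arm holds its last target. There are 200 camera calls.

## Task

Pack the four wax-sealed sample bottles into the divided wooden case, each standing upright on the felt pad of the same colour as its wax, and set them down gently rather than dropping them. Leave the two opened bottles, the ones with a bare cork on top, standing where they are.

Things in the scene. Friction and masses are not known exactly. Their poses are not given: they have to be found in the camera images.
- sealed_red: Sealed sample bottle with red wax: dark brown glass, 128 mm tall, 0.13 to 0.27 kg: body 44 mm across up to 74 mm height, cream label, shoulder to 84 mm, then neck. Origin: centre of its underside; z up. Stands loose. Neck and flat top are all red wax, 29 mm across, 84 to 128 mm height: grip it there.
- sealed_blue: Sealed sample bottle with blue wax: dark brown glass, 128 mm tall, 0.13 to 0.27 kg: body 44 mm across up to 74 mm height, cream label, shoulder to 84 mm, then neck. Origin: centre of its underside; z up. Stands loose. Neck and flat top are all blue wax, 29 mm across, 84 to 128 mm height: grip it there.
- sealed_white: Sealed sample bottle with white wax: dark brown glass, 128 mm tall, 0.13 to 0.27 kg: body 44 mm across up to 74 mm height, cream label, shoulder to 84 mm, then neck. Origin: centre of its underside; z up. Stands loose. Neck and flat top are all white wax, 29 mm across, 84 to 128 mm height: grip it there.
- sealed_green: Sealed sample bottle with green wax: dark brown glass, 128 mm tall, 0.13 to 0.27 kg: body 44 mm across up to 74 mm height, cream label, shoulder to 84 mm, then neck. Origin: centre of its underside; z up. Stands loose. Neck and flat top are all green wax, 29 mm across, 84 to 128 mm height: grip it there.
- opened_red: Opened sample bottle, a look-alike: dark brown glass, 128 mm tall, 0.13 to 0.27 kg: body 44 mm across up to 74 mm height, cream label, shoulder to 84 mm, then neck. Origin: centre of its underside; z up. Stands loose. A red wax remnant 29 mm across at 84 to 100 mm height; above it bare neck, and on top a bare tan cork 25 mm across.
- opened_green: Opened sample bottle, a look-alike: dark brown glass, 128 mm tall, 0.13 to 0.27 kg: body 44 mm across up to 74 mm height, cream label, shoulder to 84 mm, then neck. Origin: centre of its underside; z up. Stands loose. A green wax remnant 29 mm across at 84 to 100 mm height; above it bare neck, and on top a bare tan cork 25 mm across.
- pad_red: Square red felt pad, 58 x 58 x 4 mm, fixed on the floor of a 64 x 64 mm compartment of the wooden case, centred; compartments are 70 mm apart. Origin: centre of its underside, 6 mm above the table (top face at 10 mm); z up, x and y along the case walls. The case is open, 146 x 146 mm, 45 mm high, walls and dividers 6 mm.
- pad_blue: Square blue felt pad, 58 x 58 x 4 mm, fixed on the floor of a 64 x 64 mm compartment of the wooden case, centred; compartments are 70 mm apart. Origin: centre of its underside, 6 mm above the table (top face at 10 mm); z up, x and y along the case walls. The case has 2 x 2 compartments and cannot move.
- pad_white: Square white felt pad, 58 x 58 x 4 mm, fixed on the floor of a 64 x 64 mm compartment of the wooden case, centred; compartments are 70 mm apart. Origin: centre of its underside, 6 mm above the table (top face at 10 mm); z up, x and y along the case walls. Clutter near the case and bottles is under 45 mm tall.
- pad_green: Square green felt pad, 58 x 58 x 4 mm, fixed on the floor of a 64 x 64 mm compartment of the wooden case, centred; compartments are 70 mm apart. Origin: centre of its underside, 6 mm above the table (top face at 10 mm); z up, x and y along the case walls. Only the bottles stand higher than the 45 mm case nearby.
Mind the look-alikes: they are no part of the job. What is shaped like the sealed_red but orange or yellow is not meant. Leave any yellow look-alike of the sealed_white alone.

How it is judged (in metres and radians):
At the end, for the whole second after the job is handed in: Each sealed bottle stands upright (0.12 rad) and at rest on the pad of its wax colour: foot within 15 mm of the pad centre, origin 0 to 10 mm above the pad's underside (4 mm when standing on it). Both opened bottles stand upright within 30 mm of their starts (horizontal distance between sealed_red and pad_red below 0.015 m and z of sealed_red in the frame of pad_red between 0 and 0.01 m and angle between each of sealed_red, sealed_blue, sealed_white, sealed_green, opened_red, opened_green's own z axis and vertical below 0.12 rad and linear speed of each of sealed_red, sealed_blue, sealed_white, sealed_green, opened_red, opened_green below 0.02 m/s and angular speed of each of sealed_red, sealed_blue, sealed_white, sealed_green below 0.2 rad/s and horizontal distance between sealed_blue and pad_blue below 0.015 m and z of sealed_blue in the frame of pad_blue between 0 and 0.01 m and horizontal distance between sealed_white and pad_white below 0.015 m and z of sealed_white in the frame of pad_white between 0 and 0.01 m and horizontal distance between sealed_green and pad_green below 0.015 m and z of sealed_green in the frame of pad_green between 0 and 0.01 m and distance of each of opened_red, opened_green from where it was at the start of the episode below 0.03 m); the robot touches nothing.
It fails at once if an opened bottle is moved more than 30 mm or tipped (distance of any of opened_red, opened_green from where it was at the start of the episode above 0.03 m or angle between any of opened_red, opened_green's own z axis and vertical above 0.3 rad).
It fails at once if a sealed bottle is dropped or slammed into the case (faster than 0.6 m/s within the last 50 mm above its pad's underside) ((horizontal distance between sealed_red and pad_red below 0.025 m and z of sealed_red in the frame of pad_red below 0.05 m and linear speed of sealed_red above 0.6 m/s) or (horizontal distance between sealed_blue and pad_blue below 0.025 m and z of sealed_blue in the frame of pad_blue below 0.05 m and linear speed of sealed_blue above 0.6 m/s) or (horizontal distance between sealed_white and pad_white below 0.025 m and z of sealed_white in the frame of pad_white below 0.05 m and linear speed of sealed_white above 0.6 m/s) or (horizontal distance between sealed_green and pad_green below 0.025 m and z of sealed_green in the frame of pad_green below 0.05 m and linear speed of sealed_green above 0.6 m/s)).
It also fails if it takes over 106 s, if anything falls off the work surface, if the arm or the gripper's body presses on something with over 40 N, if the wrist force passes 120 N, or if a joint passes its speed limit or range.

## Working session

There is one attempt and no reset: what is moved stays moved. The work goes in short steps, Python scripts to look and compute and a tool call to move; the robot and the scene stay as the last step left them, time stands still between calls to the robot, and variables do not carry over. Pictures are saved under pics/ and viewed, at most 14 in all, crops included, and the job is handed in when it is done.

Besides the shell and the picture viewer there is one more tool, called as a command line: name --argument value ..., lists and objects as JSON in quotes. move_arm: Moves the arm, as the interface text tells. Its arguments: {"type":"object","properties":{"dp":{"type":"array","items":{"type":"array","items":{"type":"number"}}},"rotation":{"type":"array","items":{"type":"array","items":{"type":"number"}}},"hand":{"type":"array","items":{"type":"number"}},"newtons":{"type":"number"}},"required":["dp","rotation","hand"]}

```bash
ls; mkdir -p pics
python3 - <<'E'
from cell import manip,camera
import cv2,pickle
d={}
for n in("scene","top","wrist"):
    s=manip.read_state(); c=camera(n); d[n]=(s,c); cv2.imwrite(f"pics/{n}0.png",c["image"][:,:,::-1])
    print(n,{k:v for k,v in c.items() if k!="image"})
pickle.dump(d,open("v0.pkl","wb")); print(s)
E
```

```text
pics
scene {'fx': 392.41407786308315, 'fy': 392.41407786308315, 'cx': 275.90590395627584, 'cy': 206.39085319554806, 'R': array([[-0.12561872,  0.99205449, -0.00691571],
       [ 0.61862462,  0.07287975, -0.78229926],
       [-0.77557947, -0.10254966, -0.62286439]]), 't': array([  47.42656871, -331.69763055, 1366.10867291])}
top {'fx': 450.5917636955506, 'fy': 450.5917636955506, 'cx': 285.65381888077883, 'cy': 203.07903270155788, 'R': array([[-0.02229828, -0.99975027, -0.00147536],
       [-0.97978861,  0.02214644, -0.19880598],
       [ 0.19878901, -0.00298749, -0.98003776]]), 't': array([ 49.81317404, 578.77299236, 931.32975093])}
wrist {'fx': 325.19226210127806, 'fy': 325.19226210127806, 'cx': 282.52172943345994, 'cy': 209.21611931261933, 'mount': array([[-7.36882323e-04, -9.73846140e-01, -2.27207290e-01,
         6.46050150e+01],
       [ 9.99999723e-01, -6.93228944e-04, -2.71926957e-04,
         3.77143601e-01],
       [ 1.07308347e-04, -2.27207428e-01,  9.73846381e-01,
        -1.78043062e+02],
       [ 0.00000000e+00,  0.00000000e+00,  0.00000000e+00,
         1.00000000e+00]])}
{'clock': 0.1, 'joints': array([-1.37961548e+00,  3.00385678e-01,  1.52150052e+00, -1.07661463e-05,
        1.32071178e+00, -6.66049043e-02]), 'qd': array([-0.00039859, -0.00040601, -0.00095872,  0.00103946, -0.00062308,
       -0.00181867]), 'effort': array([ 1.35977672e-03, -5.32645190e+01, -3.53281081e+01,  7.09476345e-02,
        2.35492451e-02, -6.29982151e-05]), 'eef_pos': array([ 140.16482899, -531.60085905,  204.96727074]), 'eef_rot': array([-3.14058887e+00, -5.65042808e-05,  2.57788394e-01]), 'wrist_force': array([-0.43562938,  0.24177291,  0.39730586]), 'moment': array([-0.02753658,  0.02390951, -0.0244078 ]), 'finger_force': 0.0, 'finger_gap': 94.22578799078252}
```

View pics/scene0.png

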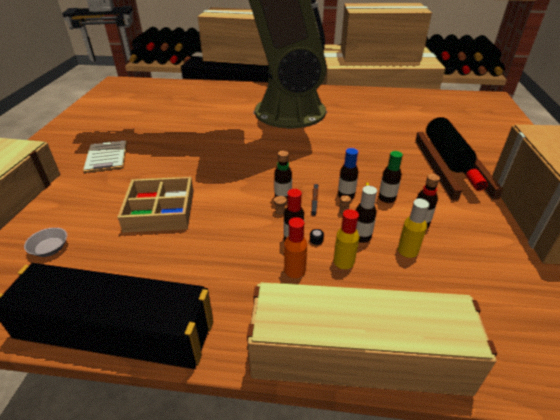

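View pics/top0.png

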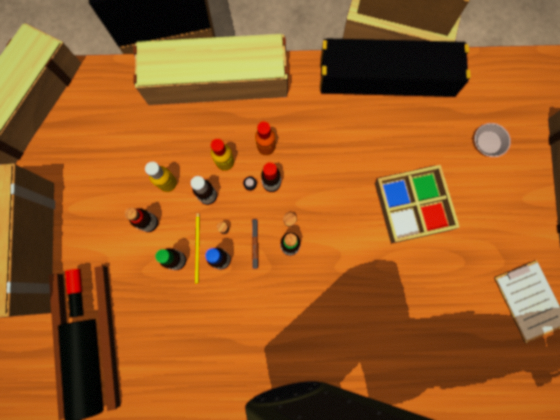

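The scene view shows sealed (dark-bodied) red at (294,198), blue (350,155), green (394,158) and white (369,192). The orange/yellow-bodied look-alikes are at (296,228), (349,217) and (420,208), and the corked bottles at (283,158) and (431,182).

In the top view, the sealed bottles are red (271,171), blue (213,255), green (163,257) and white (198,184). The corked ones are at (135,213) and (290,240), and the look-alikes at (153,170), (218,146) and (264,128). The case is at (417,205), with blue, green, white and red pads at (396,193), (426,187), (404,221) and (435,216).

```bash
cat > h.py <<'E'
import numpy as np,cv2
def ray(c,uv):
    R,t=c["R"],c["t"]; d=R.T@np.array([(uv[0]-c["cx"])/c["fx"],(uv[1]-c["cy"])/c["fy"],1]); return -R.T@t,d/np.linalg.norm(d)
def tri(a,b):
    (o1,d1),(o2,d2)=a,b; A=np.stack([d1,-d2],1); s=np.linalg.lstsq(A,o2-o1,rcond=None)[0]
    p,q=o1+s[0]*d1,o2+s[1]*d2; return (p+q)/2,np.linalg.norm(p-q)
def proj(c,X):
    p=np.atleast_2d(X)@c["R"].T+c["t"]; return np.stack([c["fx"]*p[:,0]/p[:,2]+c["cx"],c["fy"]*p[:,1]/p[:,2]+c["cy"]],1)
def mask(img,col):
    h=cv2.cvtColor(img,cv2.COLOR_RGB2HSV).astype(int); H,S,V=h[...,0],h[...,1],h[...,2]
    return {"red":((H<5)|(H>174))&(S>200)&(V>90),"blue":(H>105)&(H<130)&(S>150)&(V>60),"green":(H>50)&(H<85)&(S>130)&(V>50),"white":(S<70)&(V>150)}[col]
def blob(img,col,seed):
    n,l,st,ce=cv2.connectedComponentsWithStats(mask(img,col).astype(np.uint8)); d=[np.hypot(*(ce[i]-seed)) if st[i,4]>15 else 1e9 for i in range(1,n)]
    i=1+int(np.argmin(d)); return ce[i],st[i]
E
python3 - <<'E'
from h import *; import pickle
d=pickle.load(open("v0.pkl","rb")); S=d["scene"][1]; T=d["top"][1]
seeds={"red":((294,200),(271,171)),"blue":((350,158),(214,256)),"green":((394,160),(165,257)),"white":((369,194),(200,185))}
pads={"red":((145,195),(435,216)),"blue":((172,211),(396,193)),"green":((143,212),(426,187)),"white":((176,195),(404,221))}
ov=cv2.resize(T["image"][:,:,::-1],None,fx=3,fy=3,interpolation=cv2.INTER_CUBIC)
for nm,dd in(("bot",seeds),("pad",pads)):
  for k,(s,t) in dd.items():
    a,sa=blob(S["image"],k,s); b,sb=blob(T["image"],k,t)
    p,g=tri(ray(S,a),ray(T,b)); o,dr=ray(T,b); z=10 if nm=="pad" else 110; q=o+dr*(z-o[2])/dr[2]
    o,dr=ray(S,a);q2=o+dr*(z-o[2])/dr[2]
    print(nm,k,a.round(1),sa,b.round(1),sb,p.round(1),round(g,1),q.round(1),q2.round(1))
# corks: click
for n,s,t in(("opened_green",(283,155),(290,238)),("opened_red",(432,179),(133,213))):
    p,g=tri(ray(S,s),ray(T,t));print(n,p.round(1),round(g,1))
cv2.imwrite("pics/ca.png",ov[330:850,330:930]); cv2.imwrite("pics/cb.png",cv2.resize(S["image"][140:280,250:450,::-1],None,fx=4,fy=4,interpolation=cv2.INTER_CUBIC))
E
```

```text
bot red [294.  199.1] [288 189  13  23 239] [269.7 170.8] [263 164  14  15 160] [640.1  70.  107.7] 1.8 [639.6  69.1 110. ] [643.   71.2 110. ]
bot blue [350.8 157.5] [346 149  11  19 168] [213.2 255.7] [206 249  15  15 173] [463.8 187.9 106.9] 1.7 [463.5 186.5 110. ] [468.8 188.3 110. ]
bot green [395.5 159.2] [391 151  11  19 126] [162.9 256.2] [156 250  14  14 157] [464.9 289.6 110.1] 2.0 [464.9 288.5 110. ] [464.5 290.6 110. ]
bot white [369.4 189.6] [363 186  14   8  88] [197.2 182.7] [191 177  13  13 136] [613.4 219.6 124.6] 1.8 [617.  221.6 110. ] [592.6 223.7 110. ]
pad red [146.1 194.3] [138 192  18   5  67] [434.  216.4] [422 204  25  26 433] [ 548.9 -298.4   20.2] 1.1 [ 550.7 -302.4   10. ] [ 536.1 -305.1   10. ]
pad blue [172.  209.9] [162 208  20   5  64] [396.1 193.6] [384 181  25  26 441] [ 603.  -214.7   22.8] 2.8 [ 606.2 -219.4   10. ] [ 588.1 -220.6   10. ]
pad green [141.1 211.6] [131 210  21   4  66] [425.3 187. ] [413 175  25  25 455] [ 617.  -283.2   22.6] 2.1 [ 620.3 -288.3   10. ] [ 602.7 -290.8   10. ]
pad white [175.6 193.3] [165 191  21   5  87] [404.1 222.2] [391 209  27  28 553] [ 537.  -228.6   20.4] 2.9 [ 538.9 -232.9   10. ] [ 523.8 -233.2   10. ]
opened_green [494.6  31.  121.3] 2.3
opened_red [553.8 352.1 120. ] 4.0
```

View pics/cb.png

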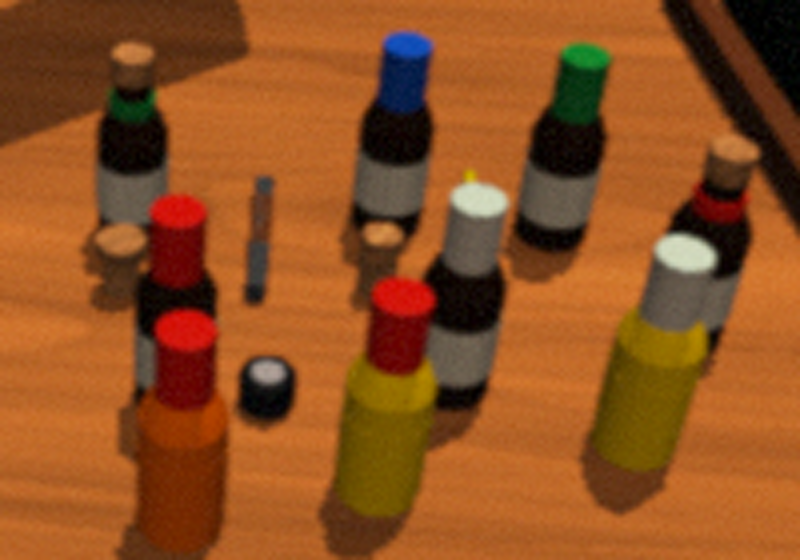

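View pics/ca.png

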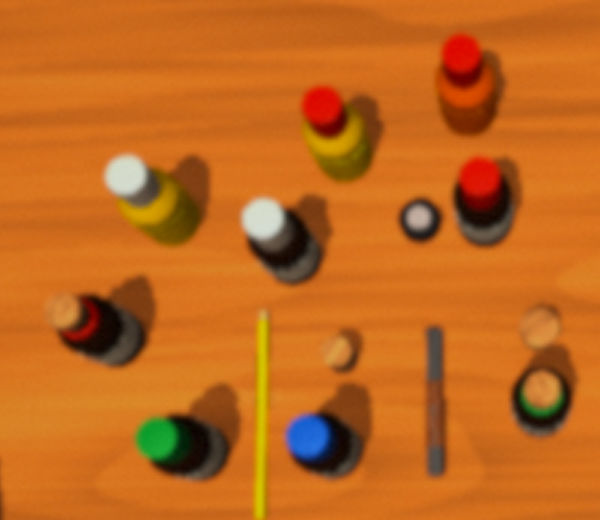

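The close crops confirm that the dark-bodied red, blue, green and white bottles with full wax tops are the ones to pack. The corked and orange/yellow ones stay. I'll fly over the case and then the bottles for closer wrist views.

move_arm --dp '[[40,25,10],[44,27,10],[44,27,10],[44,27,10],[44,27,10],[44,27,10],[44,27,10],[44,27,10],[44,27,10],[20,20,0]]' --rotation '[[0,0,0],[0,0,0],[0,0,0],[0,0,0],[0,0,0],[0,0,0],[0,0,0],[0,0,0],[0,0,0],[0,0,0]]' --hand '[0.7,0.7,0.7,0.7,0.7,0.7,0.7,0.7,0.7,0.7]'

```text
clock: 1.4
eef_pos: [554.0, -269.3, 295.4]
eef_rot: [3.142, -0.0, 0.259]
wrist_force: [-0.6, -0.7, -0.5]
finger_gap: 65.4
finger_force: 0.0
```

move_arm --dp '[[0,0,0],[0,0,0],[0,0,0]]' --rotation '[[0,0,0],[0,0,0],[0,0,0]]' --hand '[0.7,0.7,0.7]'

```text
clock: 1.78
eef_pos: [551.5, -271.7, 295.6]
eef_rot: [3.142, 0.0, 0.257]
wrist_force: [0.9, 0.2, -0.1]
finger_gap: 65.8
finger_force: 0.0
```

Run:
```python
from cell import manip,camera
import cv2,pickle
s=manip.read_state(); c=camera("wrist"); pickle.dump((s,c),open("v1.pkl","wb")); cv2.imwrite("pics/w1.png",c["image"][:,:,::-1]); print(s["eef_pos"],s["eef_rot"],s["joints"],s["clock"])
```

```text
[ 551.51432316 -271.67338774  295.55864631] [3.14151134e+00 3.53597882e-05 2.56507072e-01] [-5.17236945e-01  4.03619743e-01  1.17661078e+00 -8.28783902e-05
  1.56133060e+00  7.97053091e-01] 1.775
```

View pics/w1.png

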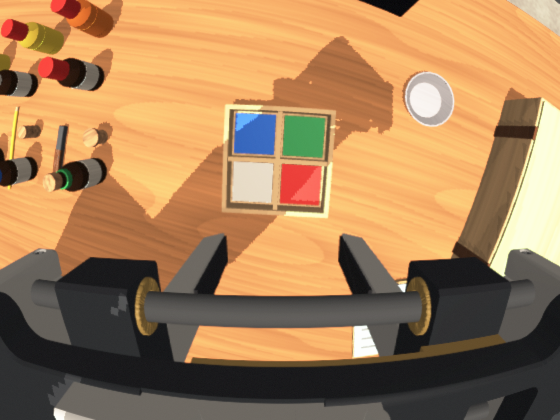

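The wrist view shows the case clearly. Its outer rim corners are at (224,104), (336,110), (329,217) and (222,213), and the pads are blue (256,133), green (303,137), white (252,183) and red (301,185). Next I go to the bottles, keeping the case partly in view on the way.

move_arm --dp '[[0,40,0],[0,40,0],[0,40,0],[0,0,0],[0,0,0]]' --rotation '[[0,0,0],[0,0,0],[0,0,0],[0,0,0],[0,0,0]]' --hand '[0.7,0.7,0.7,0.7,0.7]'

```text
clock: 2.45
eef_pos: [552.1, -151.7, 295.6]
eef_rot: [3.141, -0.0, 0.257]
wrist_force: [0.8, -0.4, -0.6]
finger_gap: 65.8
finger_force: 0.0
```

```bash
cat >> h.py <<'E'
from scipy.spatial.transform import Rotation as Ro
def wray(s,c,uv):
    v=np.array([(uv[0]-c["cx"])/c["fx"],(uv[1]-c["cy"])/c["fy"]]); th=np.linalg.norm(v); d=np.r_[v/th*np.sin(th),np.cos(th)]
    R=Ro.from_euler("xyz",s["eef_rot"]).as_matrix(); M=c["mount"]
    return R@M[:3,3]+s["eef_pos"],R@M[:3,:3]@d
def atz(r,z): return r[0]+r[1]*(z-r[0][2])/r[1][2]
def wpix(s,c,X):
    R=Ro.from_euler("xyz",s["eef_rot"]).as_matrix(); M=c["mount"]; p=M[:3,:3].T@(R.T@(np.array(X)-s["eef_pos"])-M[:3,3])
    th=np.arctan2(np.hypot(p[0],p[1]),p[2]); return np.array([c["cx"],c["cy"]])+c["fx"]*th*p[:2]/np.hypot(p[0],p[1])
E
python3 - <<'E'
from h import *; from cell import manip,camera; import pickle
s=manip.read_state(); c=camera("wrist"); pickle.dump((s,c),open("v2.pkl","wb")); cv2.imwrite("pics/w2.png",c["image"][:,:,::-1])
s1,c1=pickle.load(open("v1.pkl","rb"))
print("corners z45",[atz(wray(s1,c1,u),45).round(1) for u in((224,104),(336,110),(329,217),(222,213))])
print("mean",np.mean([atz(wray(s1,c1,u),45) for u in((224,104),(336,110),(329,217),(222,213))],0))
for k,u in dict(red=(301,185),blue=(256,133),green=(303,137),white=(252,183)).items():
    a,sa=blob(c1["image"],k,u); p=atz(wray(s1,c1,a),10); b,sb=blob(c["image"],k,wpix(s,c,p))
    print(k,a,sa[4],p.round(1),b,sb[4],atz(wray(s,c,b),10).round(1),tri(wray(s1,c1,a),wray(s,c,b)))
E
```

```text
corners z45 [array([ 635.3, -170.5,   45. ]), array([ 664.5, -315. ,   45. ]), array([ 522.9, -345.3,   45. ]), array([ 491.2, -201.9,   45. ])]
mean [ 578.45979125 -258.1901167    45.        ]
red [59.25524476 69.68531469] 286 [647.4 140.8  10. ] [131.724  80.4  ] 250 [646.1 109.   10. ] (array([639.97644674,  57.89290436, 106.90371244]), np.float64(0.9500577735965896))
blue [255.7006079  135.15805471] 1316 [ 604. -219.   10.] [332.29442509 154.05400697] 1148 [ 606.6 -211.5   10. ] (array([ 604.73119383, -216.5296286 ,  -20.73411362]), np.float64(2.7106710960187903))
green [303.13165266 136.12254902] 1428 [ 619.6 -284.3   10. ] [382.59461883 159.29955157] 1115 [ 620.2 -286.3   10. ] (array([ 619.83673284, -283.88205922,   17.30025058]), np.float64(0.6299369419299384))
white [252.06225931 181.59691913] 1558 [ 537.9 -230.1   10. ] [340.87068546 197.33057851] 2057 [ 549.1 -241.4   10. ] (array([ 550.12381719, -232.12707837,   53.18993583]), np.float64(10.119188531084303))
```

move_arm --dp '[[-10,50,0],[-10,50,0],[-10,50,0],[-10,50,0],[0,50,0],[0,20,0],[0,0,0],[0,0,0]]' --rotation '[[0,0,0],[0,0,0],[0,0,0],[0,0,0],[0,0,0],[0,0,0],[0,0,0],[0,0,0]]' --hand '[0.7,0.7,0.7,0.7,0.7,0.7,0.7,0.7]'

```text
clock: 3.5
eef_pos: [512.5, 117.9, 295.3]
eef_rot: [3.141, 0.0, 0.256]
wrist_force: [-0.4, -0.4, -0.4]
finger_gap: 65.9
finger_force: 0.0
```

Run:
```python
from cell import manip,camera
import cv2,pickle
s=manip.read_state(); c=camera("wrist"); pickle.dump((s,c),open("v3.pkl","wb")); cv2.imwrite("pics/w3.png",c["image"][:,:,::-1]); print(s["eef_pos"],s["eef_rot"],s["joints"],s["clock"])
```

```text
[512.51841492 117.91610574 295.34228517] [3.14141278e+00 2.19331060e-04 2.56485854e-01] [ 1.56590113e-01  1.92289406e-01  1.44739136e+00 -2.01323110e-04
  1.50211218e+00  1.47091440e+00] 3.5
```

View pics/w3.png

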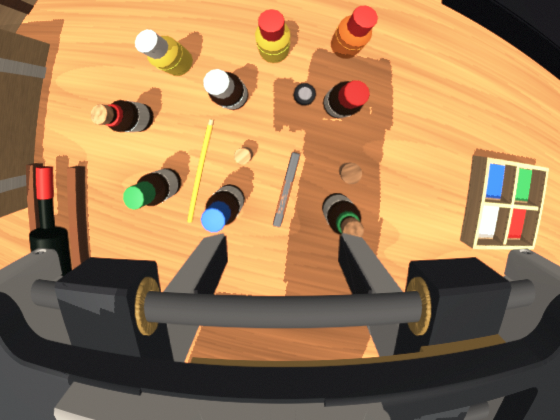

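Wrist view 3 shows the sealed wax tops at red (355,95), blue (215,216), green (140,196) and white (217,82). The corks are at (101,114) and (352,228), and the look-alikes at (150,42), (272,22) and (362,20). Triangulating these against the top view.

Run:
```python
from h import *; import pickle
d=pickle.load(open("v0.pkl","rb")); T=d["top"][1]; s,c=pickle.load(open("v3.pkl","rb"))
seeds={"red":((271,171),(355,95)),"blue":((214,256),(215,216)),"green":((165,257),(140,196)),"white":((200,185),(217,82))}
for k,(t,w) in seeds.items():
    b,_=blob(T["image"],k,t); a,sa=blob(c["image"],k,w)
    print(k,b.round(1),a.round(1),sa,"top@128",atz(ray(T,b),128).round(1),"wr@128",atz(wray(s,c,w),128).round(1),"tri",*[np.round(x,1) for x in tri(ray(T,b),wray(s,c,w))])
```

```text
red [269.7 170.8] [344.5  97.5] [339  82  17  26 138] top@128 [634.5  68.5 128. ] wr@128 [637.5  70.5 128. ] tri [639.   68.5 115.2] 1.9
blue [213.2 255.7] [221.  209.4] [206 201  24  24 222] top@128 [461.9 183.6 128. ] wr@128 [470.6 184.3 128. ] tri [463.9 187.3 105.7] 0.3
green [162.9 256.2] [139.1 194.1] [124 182  31  26 521] top@128 [463.3 283.7 128. ] wr@128 [470.6 276.8 128. ] tri [464.5 287.7 106.3] 3.8
white [197.2 182.7] [215.9  81.8] [203  69  27  28 546] top@128 [612.4 218.  128. ] wr@128 [613.8 216.1 128. ] tri [615.5 219.9 115. ] 1.5
```

move_arm --dp '[[-23,34,-10],[-23,34,-20],[0,0,-30],[0,0,-25],[0,0,0],[0,0,0]]' --rotation '[[0,0,0],[0,0,0],[0,0,0],[0,0,0],[0,0,0],[0,0,0]]' --hand '[0.7,0.7,0.7,0.7,0.7,0.7]'

```text
clock: 4.3
eef_pos: [466.8, 186.7, 211.6]
eef_rot: [-3.142, -0.001, 0.257]
wrist_force: [0.6, -0.1, -0.6]
finger_gap: 66.0
finger_force: 0.0
```

```bash
cat > look.py <<'E'
import sys; from h import *; from cell import manip,camera
# python look.py tag col z x y : outline of the expected wax top, and the measured centroid
tag,col,z,x,y=sys.argv[1],sys.argv[2],*map(float,sys.argv[3:])
s=manip.read_state(); c=camera("wrist"); im=np.ascontiguousarray(c["image"][:,:,::-1]); u=wpix(s,c,(x,y,z))
b,st=blob(c["image"],col,u); print(s["eef_pos"].round(1),s["clock"],"pix",u.round(1),"blob",b.round(1),st,atz(wray(s,c,b),z).round(1))
for zz,cl in((z,(255,0,255)),(z-44,(0,255,255))):
    ps=[wpix(s,c,(x+14.5*np.cos(a),y+14.5*np.sin(a),zz)) for a in np.linspace(0,6.28,40)]; cv2.polylines(im,[np.int32(np.round(ps))],True,cl,1)
cv2.imwrite(f"pics/{tag}.png",im)
E
python3 look.py b1 blue 128 466 186
```

```text
[466.8 186.7 211.6] 4.3 pix [282.7 214.7] blob [284.1 201.2] [266 192  33  29 298] [477.4 187.9 128. ]
```

View pics/b1.png

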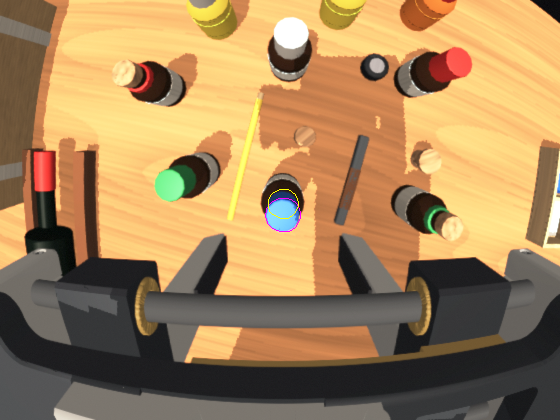

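The outline drawn for (466,186,128) falls exactly on the blue top at (283,215), so I can descend and grip.

move_arm --dp '[[-1,-1,-35],[0,0,-35],[0,0,-30],[0,0,-20],[0,0,0],[0,0,0],[0,0,0],[0,0,0],[0,0,0],[0,0,0]]' --rotation '[[0,0,0],[0,0,0],[0,0,0],[0,0,0],[0,0,0],[0,0,0],[0,0,0],[0,0,0],[0,0,0],[0,0,0]]' --hand '[0.7,0.7,0.7,0.7,0.7,0.1,0.1,0.1,0.1,0.1]' --newtons 25

```text
clock: 5.6
eef_pos: [465.3, 186.2, 90.7]
eef_rot: [-3.142, -0.0, 0.258]
wrist_force: [0.1, 0.1, 2.0]
finger_gap: 28.1
finger_force: 25.0
```

move_arm --dp '[[0,0,15],[0,0,30],[0,0,40],[0,0,40],[0,0,30],[5,-20,0],[15,-40,0],[15,-40,0],[15,-40,0],[15,-40,0]]' --rotation '[[0,0,0],[0,0,0],[0,0,0],[0,0,0],[0,0,0],[0,0,0],[0,0,0],[0,0,0],[0,0,0],[0,0,0]]' --hand '[0.1,0.1,0.1,0.1,0.1,0.1,0.1,0.1,0.1,0.1]'

```text
clock: 6.85
eef_pos: [530.4, 4.8, 246.4]
eef_rot: [3.141, -0.001, 0.258]
wrist_force: [-0.5, 0.5, -2.0]
finger_gap: 28.3
finger_force: 25.0
```

move_arm --dp '[[15,-40,0],[15,-40,0],[15,-40,0],[15,-40,0],[10,-40,0],[5,-23,0],[0,0,0],[0,0,0],[0,0,0]]' --rotation '[[0,0,0],[0,0,0],[0,0,0],[0,0,0],[0,0,0],[0,0,0],[0,0,0],[0,0,0],[0,0,0]]' --hand '[0.1,0.1,0.1,0.1,0.1,0.1,0.1,0.1,0.1]'

```text
clock: 7.98
eef_pos: [605.2, -215.9, 245.9]
eef_rot: [3.141, -0.0, 0.259]
wrist_force: [-0.3, -1.4, -1.1]
finger_gap: 28.3
finger_force: 25.0
```

```bash
python3 look.py b2 white 10 605.5 -216.7
```

```text
[ 605.2 -215.9  245.9] 7.975 pix [282.9 185. ] blob [287.1 199.6] [283 199   9   3  16] [ 588.3 -226.8   10. ]
```

View pics/b2.png

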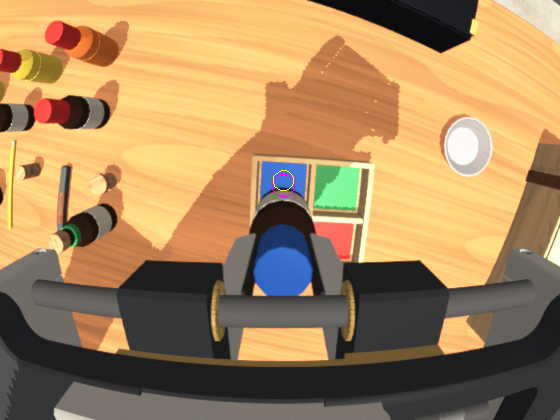

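The bottle is upright in the grip, and the projected target (283,185) sits at the middle of the blue pad. Lowering it now.

move_arm --dp '[[0,-1,-30],[0,0,-30],[0,0,-25],[0,0,-20],[0,0,-20],[0,0,-10],[0,0,-7],[0,0,-3],[0,0,0],[0,0,0]]' --rotation '[[0,0,0],[0,0,0],[0,0,0],[0,0,0],[0,0,0],[0,0,0],[0,0,0],[0,0,0],[0,0,0],[0,0,0]]' --hand '[0.1,0.1,0.1,0.1,0.1,0.1,0.1,0.1,0.1,0.1]'

```text
clock: 9.28
eef_pos: [605.3, -217.9, 100.8]
eef_rot: [3.141, -0.0, 0.258]
wrist_force: [0.9, -0.8, -2.1]
finger_gap: 28.7
finger_force: 25.0
```

move_arm --dp '[[0,0,-1],[0,0,0],[0,0,0],[0,0,0],[0,0,0],[0,0,15],[0,0,30],[0,0,35],[0,0,45],[0,0,0]]' --rotation '[[0,0,0],[0,0,0],[0,0,0],[0,0,0],[0,0,0],[0,0,0],[0,0,0],[0,0,0],[0,0,0],[0,0,0]]' --hand '[0.1,0.1,0.5,0.5,0.5,0.5,0.5,0.5,0.5,0.5]'

```text
clock: 10.52
eef_pos: [606.3, -218.3, 229.5]
eef_rot: [3.137, -0.006, 0.258]
wrist_force: [0.2, 0.1, -0.6]
finger_gap: 47.1
finger_force: 0.0
```

```bash
python3 look.py b3 blue 138 605.5 -217.9
```

```text
[ 606.3 -218.3  229.5] 10.525 pix [281.  212.6] blob [280.8 208.8] [265 190  33  38 958] [ 608.7 -216.9  138. ]
```

View pics/b3.png

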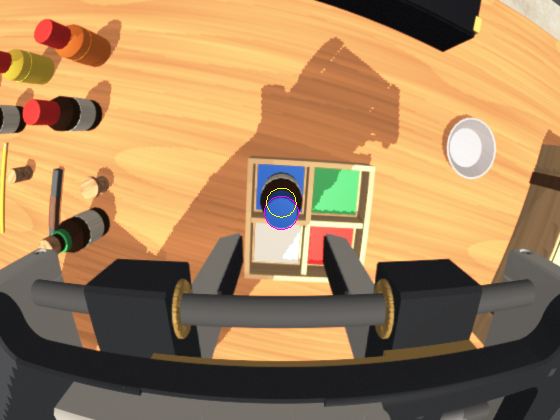

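Blue stands on its pad; the outline fits at (281,212). Next I go over the green bottle.

move_arm --dp '[[-14,50,0],[-14,50,0],[-14,50,0],[-14,50,0],[-14,50,0],[-14,50,0],[-14,50,0],[-14,50,0],[-14,50,0],[-13,49,0]]' --rotation '[[0,0,0],[0,0,0],[0,0,0],[0,0,0],[0,0,0],[0,0,0],[0,0,0],[0,0,0],[0,0,0],[0,0,0]]' --hand '[0.7,0.7,0.7,0.7,0.7,0.7,0.7,0.7,0.7,0.7]'

```text
clock: 11.82
eef_pos: [465.1, 282.6, 223.7]
eef_rot: [3.141, 0.001, 0.258]
wrist_force: [-0.2, -0.7, 0.0]
finger_gap: 66.0
finger_force: 0.0
```

move_arm --dp '[[0,0,-10],[0,0,0],[0,0,0]]' --rotation '[[0,0,0],[0,0,0],[0,0,0]]' --hand '[0.7,0.7,0.7]'

```text
clock: 12.2
eef_pos: [466.6, 280.1, 214.3]
eef_rot: [3.141, 0.0, 0.256]
wrist_force: [-0.1, -0.5, 0.8]
finger_gap: 65.9
finger_force: 0.0
```

```bash
python3 look.py g1 green 128 466 284
```

```text
[466.6 280.1 214.3] 12.2 pix [277.5 212.1] blob [276.  195.7] [259 188  32  25 258] [479.2 288.7 128. ]
```

View pics/g1.png

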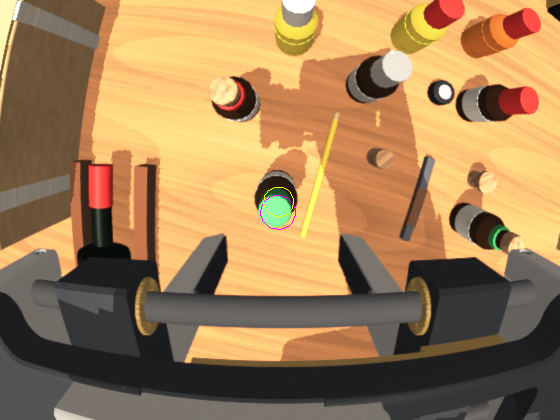

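The green top is at (276,211), 1–2 px from the outline, so the bottle is at about (467,285). I'll grip it.

move_arm --dp '[[0,5,-20],[0,0,-35],[0,0,-35],[0,0,-24],[0,0,-10],[0,0,0],[0,0,0],[0,0,0],[0,0,0],[0,0,0]]' --rotation '[[0,0,0],[0,0,0],[0,0,0],[0,0,0],[0,0,0],[0,0,0],[0,0,0],[0,0,0],[0,0,0],[0,0,0]]' --hand '[0.7,0.7,0.7,0.7,0.7,0.7,0.1,0.1,0.1,0.1]'

```text
clock: 13.5
eef_pos: [466.3, 286.2, 90.6]
eef_rot: [-3.141, -0.0, 0.258]
wrist_force: [-0.4, 0.3, 0.4]
finger_gap: 29.2
finger_force: 0.3
```

move_arm --dp '[[0,0,15],[0,0,30],[0,0,40],[0,0,40],[0,0,30],[0,0,5],[5,-20,0],[15,-40,0],[15,-40,0],[15,-40,0]]' --rotation '[[0,0,0],[0,0,0],[0,0,0],[0,0,0],[0,0,0],[0,0,0],[0,0,0],[0,0,0],[0,0,0],[0,0,0]]' --hand '[0.1,0.1,0.1,0.1,0.1,0.1,0.1,0.1,0.1,0.1]'

```text
clock: 14.75
eef_pos: [516.1, 143.8, 249.0]
eef_rot: [3.142, 0.002, 0.257]
wrist_force: [1.3, 0.7, -2.6]
finger_gap: 28.6
finger_force: 25.0
```

move_arm --dp '[[10,-40,0],[10,-40,0],[10,-40,0],[10,-40,0],[10,-40,0],[10,-40,0],[10,-40,0],[10,-40,0],[10,-40,0],[10,-40,0]]' --rotation '[[0,0,0],[0,0,0],[0,0,0],[0,0,0],[0,0,0],[0,0,0],[0,0,0],[0,0,0],[0,0,0],[0,0,0]]' --hand '[0.1,0.1,0.1,0.1,0.1,0.1,0.1,0.1,0.1,0.1]'

```text
clock: 16.0
eef_pos: [615.3, -256.1, 248.6]
eef_rot: [-3.14, 0.002, 0.257]
wrist_force: [0.9, 0.7, -2.1]
finger_gap: 28.6
finger_force: 25.0
```

move_arm --dp '[[4,-28,0],[0,0,0],[0,0,0],[0,0,0]]' --rotation '[[0,0,0],[0,0,0],[0,0,0],[0,0,0]]' --hand '[0.1,0.1,0.1,0.1]'

```text
clock: 16.5
eef_pos: [620.1, -281.1, 250.4]
eef_rot: [-3.141, 0.0, 0.259]
wrist_force: [0.3, 0.2, -2.3]
finger_gap: 28.8
finger_force: 25.0
```

move_arm --dp '[[0,-4,-20],[0,0,-30],[0,0,-30],[0,0,-25],[0,0,-20],[0,0,-10],[0,0,-7],[0,0,-4],[0,0,0],[0,0,0]]' --rotation '[[0,0,0],[0,0,0],[0,0,0],[0,0,0],[0,0,0],[0,0,0],[0,0,0],[0,0,0],[0,0,0],[0,0,0]]' --hand '[0.1,0.1,0.1,0.1,0.1,0.1,0.1,0.1,0.1,0.1]'

```text
clock: 17.75
eef_pos: [620.4, -285.9, 105.0]
eef_rot: [3.141, -0.001, 0.258]
wrist_force: [-0.2, -0.8, -2.1]
finger_gap: 28.4
finger_force: 25.0
```

move_arm --dp '[[0,0,-2],[0,0,-2],[0,0,0],[0,0,0]]' --rotation '[[0,0,0],[0,0,0],[0,0,0],[0,0,0]]' --hand '[0.1,0.1,0.1,0.1]'

```text
clock: 18.25
eef_pos: [620.3, -285.8, 100.5]
eef_rot: [3.142, -0.0, 0.258]
wrist_force: [0.5, 0.5, -0.1]
finger_gap: 28.5
finger_force: 25.0
```

The foot has made contact. Releasing, then going over the white bottle.

move_arm --dp '[[0,0,0],[0,0,0],[0,0,0],[0,0,15],[0,0,30],[0,0,40],[0,0,40],[0,0,0],[0,50,0],[0,53,0]]' --rotation '[[0,0,0],[0,0,0],[0,0,0],[0,0,0],[0,0,0],[0,0,0],[0,0,0],[0,0,0],[0,0,0],[0,0,0]]' --hand '[0.5,0.5,0.5,0.5,0.5,0.5,0.5,0.5,0.7,0.7]'

```text
clock: 19.5
eef_pos: [619.7, -181.9, 225.0]
eef_rot: [-3.141, 0.001, 0.257]
wrist_force: [1.2, 0.4, -0.3]
finger_gap: 62.6
finger_force: 0.0
```

move_arm --dp '[[-1,50,0],[-1,50,0],[-1,50,0],[-1,50,0],[-1,50,0],[-1,50,0],[0,50,0],[0,50,-5],[0,0,-5],[0,0,0]]' --rotation '[[0,0,0],[0,0,0],[0,0,0],[0,0,0],[0,0,0],[0,0,0],[0,0,0],[0,0,0],[0,0,0],[0,0,0]]' --hand '[0.7,0.7,0.7,0.7,0.7,0.7,0.7,0.7,0.7,0.7]'

```text
clock: 20.75
eef_pos: [613.9, 216.7, 214.8]
eef_rot: [3.141, 0.001, 0.258]
wrist_force: [-0.2, -0.4, -0.1]
finger_gap: 65.9
finger_force: 0.0
```

```bash
python3 look.py wh1 white 128 614 217
```

```text
[613.9 216.7 214.8] 20.75 pix [281.9 212.2] blob [280.6 210.4] [264 194  34  34 874] [615.2 218.4 128. ]
```

View pics/wh1.png

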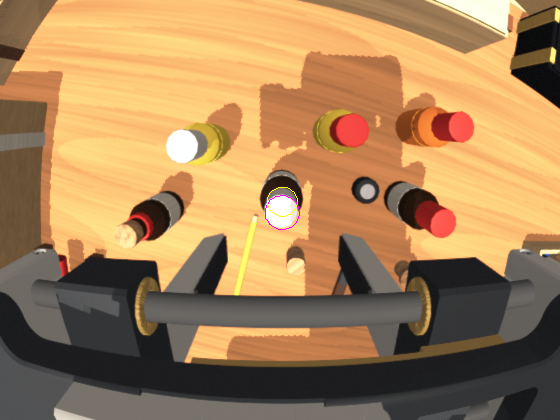

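The white top fits at (281,211) and the neighbours are clear. Descending to grip.

move_arm --dp '[[0,1,-30],[0,0,-35],[0,0,-35],[0,0,-24],[0,0,0],[0,0,0],[0,0,0],[0,0,0],[0,0,0],[0,0,0]]' --rotation '[[0,0,0],[0,0,0],[0,0,0],[0,0,0],[0,0,0],[0,0,0],[0,0,0],[0,0,0],[0,0,0],[0,0,0]]' --hand '[0.7,0.7,0.7,0.7,0.1,0.1,0.1,0.1,0.1,0.1]'

```text
clock: 22.05
eef_pos: [614.5, 218.3, 92.2]
eef_rot: [-3.142, -0.001, 0.258]
wrist_force: [0.3, -0.2, 5.5]
finger_gap: 28.7
finger_force: 25.0
```

move_arm --dp '[[0,0,15],[0,0,30],[0,0,40],[0,0,40],[0,0,35],[0,0,0],[-5,-25,0],[-5,-40,0],[-5,-40,0],[-5,-40,0]]' --rotation '[[0,0,0],[0,0,0],[0,0,0],[0,0,0],[0,0,0],[0,0,0],[0,0,0],[0,0,0],[0,0,0],[0,0,0]]' --hand '[0.1,0.1,0.1,0.1,0.1,0.1,0.1,0.1,0.1,0.1]'

```text
clock: 23.3
eef_pos: [593.4, 71.9, 249.7]
eef_rot: [-3.141, 0.002, 0.258]
wrist_force: [1.1, -0.7, -1.6]
finger_gap: 28.5
finger_force: 25.0
```

move_arm --dp '[[-7,-38,0],[-7,-38,0],[-7,-38,0],[-7,-38,0],[-7,-38,0],[-7,-38,0],[-7,-38,0],[-8,-37,0],[0,0,0],[0,0,0]]' --rotation '[[0,0,0],[0,0,0],[0,0,0],[0,0,0],[0,0,0],[0,0,0],[0,0,0],[0,0,0],[0,0,0],[0,0,0]]' --hand '[0.1,0.1,0.1,0.1,0.1,0.1,0.1,0.1,0.1,0.1]'

```text
clock: 24.55
eef_pos: [537.0, -229.2, 250.4]
eef_rot: [-3.14, 0.001, 0.258]
wrist_force: [-0.3, -0.6, -2.3]
finger_gap: 28.7
finger_force: 25.0
```

move_arm --dp '[[0,-2,-20],[0,0,-30],[0,0,-30],[0,0,-25],[0,0,-20],[0,0,-11],[0,0,-7],[0,0,-3],[0,0,0],[0,0,0]]' --rotation '[[0,0,0],[0,0,0],[0,0,0],[0,0,0],[0,0,0],[0,0,0],[0,0,0],[0,0,0],[0,0,0],[0,0,0]]' --hand '[0.1,0.1,0.1,0.1,0.1,0.1,0.1,0.1,0.1,0.1]'

```text
clock: 25.8
eef_pos: [537.4, -231.9, 105.9]
eef_rot: [3.141, -0.001, 0.258]
wrist_force: [-0.2, -0.4, -1.7]
finger_gap: 28.5
finger_force: 25.0
```

move_arm --dp '[[0,0,-2],[0,0,0],[0,0,0]]' --rotation '[[0,0,0],[0,0,0],[0,0,0]]' --hand '[0.1,0.1,0.1]'

```text
clock: 26.18
eef_pos: [537.2, -231.8, 103.5]
eef_rot: [3.142, -0.0, 0.258]
wrist_force: [0.5, -0.6, -1.8]
finger_gap: 28.5
finger_force: 25.0
```

move_arm --dp '[[0,0,-2],[0,0,-1],[0,0,0],[0,0,0]]' --rotation '[[0,0,0],[0,0,0],[0,0,0],[0,0,0]]' --hand '[0.1,0.1,0.1,0.1]'

```text
clock: 26.68
eef_pos: [537.8, -232.0, 102.2]
eef_rot: [3.14, -0.002, 0.258]
wrist_force: [-4.8, 2.8, 14.0]
finger_gap: 28.4
finger_force: 25.0
```

The bottle is in contact, so I release it and move on to the red one.

move_arm --dp '[[0,0,1],[0,0,0],[0,0,0],[0,0,0],[0,0,15],[0,0,30],[0,0,40],[0,0,40],[0,0,0],[10,30,0]]' --rotation '[[0,0,0],[0,0,0],[0,0,0],[0,0,0],[0,0,0],[0,0,0],[0,0,0],[0,0,0],[0,0,0],[0,0,0]]' --hand '[0.1,0.5,0.5,0.5,0.5,0.5,0.5,0.5,0.5,0.7]'

```text
clock: 27.92
eef_pos: [546.8, -202.6, 226.8]
eef_rot: [3.141, -0.0, 0.255]
wrist_force: [0.1, -0.1, 0.2]
finger_gap: 53.8
finger_force: 0.0
```

move_arm --dp '[[15,45,0],[15,45,0],[15,45,0],[15,45,0],[15,45,-5],[14,46,-5],[0,0,0],[0,0,0],[0,0,0]]' --rotation '[[0,0,0],[0,0,0],[0,0,0],[0,0,0],[0,0,0],[0,0,0],[0,0,0],[0,0,0],[0,0,0]]' --hand '[0.7,0.7,0.7,0.7,0.7,0.7,0.7,0.7,0.7]'

```text
clock: 29.05
eef_pos: [636.1, 68.0, 216.7]
eef_rot: [3.141, -0.0, 0.256]
wrist_force: [0.3, -0.9, 0.1]
finger_gap: 65.6
finger_force: 0.0
```

```bash
python3 look.py r1 red 128 637 69.5
```

```text
[636.1  68.  216.7] 29.05 pix [280.7 210.5] blob [282.  190.1] [266 183  34  22 176] [654.2  72.8 128. ]
```

View pics/r1.png

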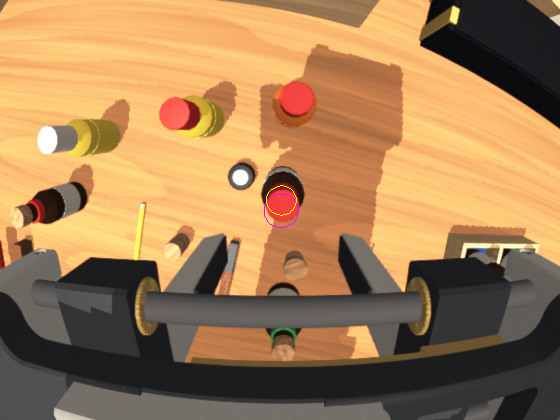

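The red top is near (282,206), about 4 px above the outline, so the bottle is about 4 mm further out, near (640,70). Correcting and gripping.

move_arm --dp '[[4,2,-30],[0,0,-35],[0,0,-35],[0,0,-25],[0,0,0],[0,0,0],[0,0,0],[0,0,0],[0,0,0],[0,0,0]]' --rotation '[[0,0,0],[0,0,0],[0,0,0],[0,0,0],[0,0,0],[0,0,0],[0,0,0],[0,0,0],[0,0,0],[0,0,0]]' --hand '[0.7,0.7,0.7,0.7,0.1,0.1,0.1,0.1,0.1,0.1]'

```text
clock: 30.35
eef_pos: [640.6, 71.2, 92.2]
eef_rot: [3.141, -0.001, 0.258]
wrist_force: [-1.4, 0.1, 5.4]
finger_gap: 28.6
finger_force: 25.0
```

move_arm --dp '[[0,0,15],[0,0,30],[0,0,40],[0,0,40],[0,0,35],[0,0,0],[-6,-20,0],[-10,-40,0],[-10,-40,0],[-10,-40,0]]' --rotation '[[0,0,0],[0,0,0],[0,0,0],[0,0,0],[0,0,0],[0,0,0],[0,0,0],[0,0,0],[0,0,0],[0,0,0]]' --hand '[0.1,0.1,0.1,0.1,0.1,0.1,0.1,0.1,0.1,0.1]'

```text
clock: 31.6
eef_pos: [602.8, -70.9, 249.7]
eef_rot: [-3.141, 0.003, 0.257]
wrist_force: [0.5, 0.5, -1.5]
finger_gap: 28.7
finger_force: 25.0
```

move_arm --dp '[[-9,-38,0],[-9,-38,0],[-9,-38,0],[-9,-38,0],[-9,-38,0],[-7,-38,0],[0,0,0],[0,0,0],[0,0,0]]' --rotation '[[0,0,0],[0,0,0],[0,0,0],[0,0,0],[0,0,0],[0,0,0],[0,0,0],[0,0,0],[0,0,0]]' --hand '[0.1,0.1,0.1,0.1,0.1,0.1,0.1,0.1,0.1]'

```text
clock: 32.72
eef_pos: [552.2, -296.0, 251.1]
eef_rot: [-3.141, 0.0, 0.259]
wrist_force: [0.4, 0.5, -1.3]
finger_gap: 28.5
finger_force: 25.0
```

move_arm --dp '[[0,-4,-20],[0,0,-30],[0,0,-30],[0,0,-25],[0,0,-20],[0,0,-11],[0,0,-7],[0,0,-4],[0,0,0],[0,0,0]]' --rotation '[[0,0,0],[0,0,0],[0,0,0],[0,0,0],[0,0,0],[0,0,0],[0,0,0],[0,0,0],[0,0,0],[0,0,0]]' --hand '[0.1,0.1,0.1,0.1,0.1,0.1,0.1,0.1,0.1,0.1]'

```text
clock: 33.98
eef_pos: [552.4, -300.9, 105.0]
eef_rot: [3.141, -0.001, 0.258]
wrist_force: [0.0, -0.1, -1.4]
finger_gap: 28.9
finger_force: 25.0
```

move_arm --dp '[[0,0,-2],[0,0,-1],[0,0,0],[0,0,0]]' --rotation '[[0,0,0],[0,0,0],[0,0,0],[0,0,0]]' --hand '[0.1,0.1,0.1,0.1]'

```text
clock: 34.48
eef_pos: [552.5, -301.0, 102.2]
eef_rot: [3.141, -0.001, 0.258]
wrist_force: [-1.1, 0.3, 5.5]
finger_gap: 28.9
finger_force: 25.0
```

Contact at 5.5 N. Releasing, rising and backing off for a final look.

move_arm --dp '[[0,0,0],[0,0,0],[0,0,0],[0,0,15],[0,0,30],[0,0,40],[0,0,45],[-20,0,30],[-20,0,30],[-20,0,10]]' --rotation '[[0,0,0],[0,0,0],[0,0,0],[0,0,0],[0,0,0],[0,0,0],[0,0,0],[0,0,0],[0,0,0],[0,0,0]]' --hand '[0.5,0.5,0.5,0.5,0.5,0.5,0.5,0.5,0.5,0.5]'

```text
clock: 35.72
eef_pos: [491.8, -300.9, 304.6]
eef_rot: [3.139, -0.002, 0.258]
wrist_force: [-0.3, 0.3, 0.1]
finger_gap: 47.1
finger_force: 0.0
```

move_arm --dp '[[0,0,0],[0,0,0],[0,0,0]]' --rotation '[[0,0,0],[0,0,0],[0,0,0]]' --hand '[0.5,0.5,0.5]'

```text
clock: 36.1
eef_pos: [492.6, -300.6, 300.7]
eef_rot: [-3.141, 0.001, 0.258]
wrist_force: [0.1, -0.8, -0.1]
finger_gap: 46.9
finger_force: 0.0
```

Run:
```python
from h import *; from cell import manip,camera
s=manip.read_state(); c=camera("wrist"); im=np.ascontiguousarray(c["image"][:,:,::-1])
for x,y in((620,-285),(605.5,-216.7),(537,-231.2),(551.5,-299.7)):
    cv2.polylines(im,[np.int32(np.round([wpix(s,c,(x+14.5*np.cos(a),y+14.5*np.sin(a),138)) for a in np.linspace(0,6.28,40)]))],True,(255,0,255),1)
cv2.imwrite("pics/f.png",im)
```

```text
(no output)
```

View pics/f.png

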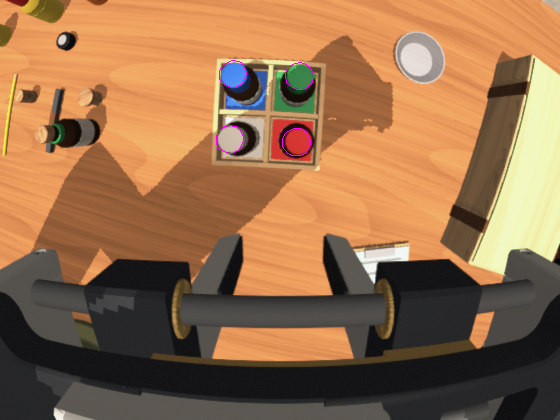

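All four tops match the expected outlines at blue (235,75), green (299,75), white (231,139) and red (296,141), each over its own pad. The gripper is clear, so I'm handing in.

```bash
python3 -c "
from cell import manip
print(manip.sign_off())"
```

```text
the job is handed in; nothing more can be done
None
```

All four sealed bottles are standing on the pads of their wax colour, the opened bottles were left alone, and the job was handed in at about 36 s; sign-off did not report a verdict.

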